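# Fold down the bit panel and shut the tool case

### The job

The grey tool case on the bench is open, and the hinged aluminium bit panel inside it is standing up in the way of the lid. Using only the fingertips or the outside of the fingers, push the panel over until it lies flat inside the case, and only then swing the lid over it and press it fully shut, without slamming it. Do not pinch the panel or the lid or reach against the inner side of either, and leave all the things in and around the case where they are.

Things in the scene. Friction and masses are not known exactly. Their poses are not given: they have to be found in the camera images.
- case: Grey sheet-steel tool case, fixed on the bench. All sizes here are in mm. Outside 280 (its x) by 190 (its y) by 75 high without the lid; walls 5. Origin: centre of its underside, on the bench; z up. The +y side carries the lid hinge; the -y side is the front, with catches and a black carrying handle that sticks out 28, 30 to 50 above the bench. Inner floor 5 up.
- lid (a joint): Angle of the case's lid, rad: 0 shut, about 1.57 upright, at most 1.95 (leaning outward); starts at 1.6 to 1.9. The lid is a shallow grey steel tray 280 wide, 190 from hinge to free edge, 25 deep; about 0.45 kg, on a stiff friction hinge (0.6 N m): it stays at any angle, does not fall shut and must be pushed to its stop at 0.
- lid_edge (a point): Middle of the lid's free edge, on the outer face (25 out from the hinge plane, 190 from the hinge). Its frame is the lid's: -y runs from hinge to free edge, z is the outward normal of the outer face (up when shut).
- lid_hinge (a point): Middle of the lid's hinge line, which runs along the case's x, 95 from the case's centre to +y, 75 above the bench; frame as lid_edge. The lid's flat outer face lies 25 out from the hinge line, so the shut case is 100 high.
- panel (a joint): Angle of the inner panel, rad: 0 folded flat into the case, about 1.57 upright, at most 1.75; starts at 1.35 to 1.7. A flat aluminium sheet 230 wide, 115 from hinge to free edge, bits clipped to its inner face; 0.15 kg on a friction hinge (0.16 N m): it stays at any angle and must be pushed to its stop at 0. Standing, it blocks the lid.
- panel_edge (a point): Middle of the panel's free edge, on the outer face. Its frame is the panel's: +y runs from hinge to free edge, z is the normal of the outer face (up when flat).
- panel_hinge (a point): Middle of the panel's hinge line, which runs along the case's x, 80 from the case's centre to -y, 58 above the bench; frame as panel_edge. The outer face (to the case's front when upright, up when flat) lies 4 out from the hinge line. Folded, the panel lies towards the lid's hinge, 13 below the rim.
- socket: Bystander: a steel socket standing in the case near its lid-hinge side, 28 dia x 36 high. Origin: centre of its underside.
- pad: Bystander: a small wooden sanding block lying in the case near its lid-hinge side, 70 x 30 x 25 high. Origin: centre of its underside.
- glue: Bystander: a white plastic glue bottle, 48 dia x 130 high, standing beside the case. Origin: centre of its underside.
- spray: Bystander: an aluminium spray can, 54 dia x 150 high, standing beside the case. Origin: centre of its underside.
- driver: Bystander: a screwdriver lying on the bench on the catch side of the case. Origin: centre of its underside.
- mug: Bystander: a white mug, 76 dia x 90 high, standing on the lid-hinge side of the case. Origin: centre of its underside.
- screws: Bystander: a cardboard box of screws, 90 x 60 x 50 high, on the lid-hinge side of the case. Origin: centre of its underside.

How it is judged:
By the outcome, as a careful person would: the job done as asked, in the order asked, and still so for the second after the job is handed in, with the robot touching nothing.
It also fails if it takes over 48 s, if anything falls off the work surface, if the arm or the gripper's body presses on something with over 40 N, if the wrist force passes 120 N, or if a joint passes its speed limit or range.

### The arm

A 6-joint arm with a two-finger parallel gripper is mounted at the origin on the work surface. World frame = base frame: x ahead of the robot, y to its left, z up, the work surface at z = 0. Lengths are in mm, angles in rad, forces in N, time in s.
With the tool pointing down it reaches from about 400 to 925 mm from the base axis. Payload 12.5 kg.
Tool frame: the origin (TCP) lies at the very end of the fingers, on their centre line; the grasp point (between the pads) lies env.grip_point_offset behind it (env.grip_point_offset is the distance from the TCP to the grasp point, in mm); y points along the fingers, z is the direction in which the jaws open and shut, and the axes are right-handed (so a half turn about y gives the same grasp; the last joint's range is limited). The gripper opens to 95 mm and grips with 3 to 60 N. Pads are 20 mm wide; open, the fingers measure 119 mm over their backs; the gripper's body (75 mm by 180 mm) begins 59 mm behind the grasp point.
Start: joints at [1.07, 0.491, 1.559, -0, 1.092, -0.106], TCP at [240.375, 576.946, 214.661] pointing down, gripper open.
Joint ranges: [-3.1, 3.1], [-0.84, 2.19], [0.05, 2.79], [-1.13, 4.28], [0.06, 2.93], [-2.69, 2.69]. Speed limits (rad/s): [2.22, 2.22, 2.79, 3.14, 3.14, 3.14].

### API

Orientations are given as [roll, pitch, yaw] about the fixed x, y, z axes, in that order (R = Rz(yaw) Ry(pitch) Rx(roll)).
In Python, from cell import readout, read_camera, env, nets gives the robot as it stands.
- The arm moves only by the tool apply_moves, never from a script. Its argument "increments" is a list of rows, each a list of 3 entries, a list of its own where there are three numbers: the shift along the tool's x, y, z in cm, then the turn, a rotation vector about the tool's x, y, z in degrees, then the finger opening in cm, from 0 to 9.51. A call has exactly 5 rows; each row shifts and turns the pose as measured when the row begins, along the tool's axes as they then stand; what a row does not reach is not made up. A row lasts 1/8 s, in which the tool goes at most 62.5 mm and 10.7 degrees, less where a joint would pass 70% of its speed; a pose out of reach is approached as far as the arm can. A call with a gripper value outside its range is refused whole. The fingers move at their own pace and stop on an object; the grip force is fixed at half the most. Time passes only in rows, so rows that do not move let the fingers close, or fill a call up. It gives the time, the measured TCP pose, the force and the opening at its end, in the units of the state.
- readout.state(): the state, without advancing time (a new reading comes with each control period).
- read_camera(name): name is "scene" or "top" or "wrist"; returns a dict with "img" (480x640x3 uint8, red, green, blue), "vfov" (degrees; the focal length in pixels is half the picture's height over the tangent of half this angle, whatever the lens; pixels are square), "cx", "cy" (the principal point, pixels), "distortion" ([k1, k2, p1, p2, k3] as OpenCV has them; the pictures are not rectified), "rvec" (rotation vector, rad) and "tvec" (3), from world to camera coordinates, as OpenCV has them; the wrist camera has in their place "mount" (4x4, takes a point from camera to tool coordinates, whose origin is the TCP and whose axes are the tool frame's). Camera axes: x right, y down, z forward; pixel columns grow to the right and rows downward; lengths in mm; the calibration is good to about 2 mm. A picture is of the moment at which its call begins: read the wrist's pose just before it. There is no depth.
- env.job_done(): hands the job in, once; it reports no verdict.
Trained networks look in a picture, given as the dict that the camera call returned (one of the last four; its "shot" number tells which), for a name from the list of things; names that differ only in an ending like _2 or _b are one class to them, and where a whole thing is asked for, a point or a joint stands for the part that bears it (a point fixed in the world has none). Each returns a list of dicts, best first, with "confidence" (0 to 1); they miss things now and then, are a little off and sometimes report something else, mostly with a low value. They report only what shows in the picture. A call takes as long as a camera call.
- nets.look_for(picture, thing): "point" ([x, y, z] in mm, in the coordinates of the camera as it stood for that picture, good to about 4 mm: the middle of the surface that is visible of it).
- nets.mark_of(picture, thing): "point" ([x, y, z] in mm, in the coordinates of the camera as it stood for that picture, good to about 4 mm: a listed point, or the origin of a listed thing).
The state is a dict: "t": time; "joints": joint angles; "qvel": joint speeds; "tau": joint torques, N m; "eef_pos": TCP position; "tcp_rot": TCP orientation; "ft_force": force on the tool from outside, world axes, zero at the start; "moment": the same for the moment, N m; "opening": opening from 0.0 (shut) to 1.0 (fully open).
Only numpy, scipy, OpenCV 4.12 (cv2) and the standard library are available. Lean on these libraries where they do the work, as an engineer would, in place of code of your own. Each camera call takes 0.05 s, during which the arm holds its last target. There are 200 camera calls.

## Working session

There is one attempt and no reset: what is moved stays moved. The work goes in short steps, Python scripts to look and compute and a tool call to move; the robot and the scene stay as the last step left them, time stands still between calls to the robot, and variables do not carry over. Pictures are saved under pics/ and viewed, about 8 in all and at most 12, crops included, and the job is handed in when it is done.

Besides the shell and the picture viewer there is one more tool, called after "Request:" as name(argument=value, ...) on one line, values as JSON. apply_moves: Moves the arm, as the interface text tells. Its arguments: {"type":"object","properties":{"increments":{"type":"array"}},"required":["increments"]}

```bash
mkdir -p pics; ls
cat > h.py <<'E'
import numpy as np, cv2
from cell import readout, read_camera, env, nets
from scipy.spatial.transform import Rotation as R
def toolpose():
    s=readout.state(); return np.array(s['eef_pos']), R.from_euler('xyz',s['tcp_rot']).as_matrix(), s
def cam(name):
    T=toolpose(); p=read_camera(name)
    if name=='wrist':
        M=np.array(p['mount']); Rc=T[1]@M[:3,:3]; t=T[1]@M[:3,3]+T[0]
    else:
        Rw=cv2.Rodrigues(np.array(p['rvec'],float))[0]; Rc=Rw.T; t=-Rc@np.array(p['tvec'],float).ravel()
    p['Rc']=Rc; p['tc']=t; return p
def mark(p,n,f='mark_of',k=1):
    r=getattr(nets,f)(p,n)
    return [(np.round(p['Rc']@np.array(d['point'])+p['tc'],1).tolist(),round(d['confidence'],2)) for d in r[:k]]
def save(p,n): cv2.imwrite('pics/'+n,cv2.cvtColor(p['img'],cv2.COLOR_RGB2BGR))
E
python3 - <<'E'
from h import *
print(readout.state(), env.grip_point_offset)
P=[cam(c) for c in('scene','top')]
for p,n in zip(P,('scene0.png','top0.png')): save(p,n); print(p['tc'])
for n in 'case lid_edge lid_hinge panel_edge panel_hinge socket pad glue spray driver mug screws'.split():
    print(n,[mark(p,n) for p in P])
E
```

```text
pics
{'t': 0.0, 'joints': array([ 1.07038881e+00,  4.91563678e-01,  1.55943058e+00, -5.03255028e-06,
        1.09170423e+00, -1.05596807e-01]), 'qvel': array([-6.41802556e-04, -8.99834274e-05, -9.89502494e-04,  1.47309279e-05,
       -9.39439345e-05, -1.71707688e-04]), 'tau': array([ 2.86881921e-03, -6.12672687e+01, -2.58178926e+01,  6.93400763e-02,
        4.81777894e-02, -1.62498009e-04]), 'eef_pos': array([240.26042859, 576.71930376, 214.06568993]), 'tcp_rot': array([-1.57189647e+00,  1.12116793e-04, -3.94808446e-01]), 'ft_force': array([-0.13424501, -1.22263762, -0.31017494]), 'moment': array([-0.00445125, -0.0294942 ,  0.00804539]), 'opening': 1.001944827298126} 18.8
[1292.62771804 -574.53414972  755.83869086]
[ 422.72598593  -41.28491477 1189.12108308]
case [[([483.0, -125.7, -0.3], 0.6)], [([485.3, -121.8, -4.0], 0.56)]]
lid_edge [[([453.5, 39.6, 255.6], 0.8)], [([454.3, 44.7, 255.5], 0.56)]]
lid_hinge [[([464.9, -27.3, 73.2], 0.84)], [([470.9, -31.9, 71.4], 0.61)]]
panel_edge [[([491.5, -198.3, 170.8], 0.63)], [([492.4, -193.9, 173.0], 0.95)]]
panel_hinge [[([495.6, -203.9, 57.7], 0.56)], []]
socket [[([584.8, -336.8, 0.8], 0.71)], [([533.7, -47.8, 2.5], 0.48)]]
pad [[([410.2, -68.1, 1.8], 0.69)], [([408.0, -68.0, 3.6], 0.86)]]
glue [[([661.8, -82.2, -0.3], 0.92)], [([661.1, -75.3, -2.5], 0.98)]]
spray [[([507.2, -335.6, -1.0], 0.91)], [([510.9, -335.6, -2.2], 0.98)]]
driver [[([583.6, -338.9, -1.0], 0.84)], [([585.8, -331.5, -2.7], 0.61)]]
mug [[], [([414.9, 121.8, 0.6], 0.66)]]
screws [[([554.9, 121.0, -1.1], 0.56)], [([558.1, 122.9, -4.1], 0.61)]]
```

View pics/scene0.png

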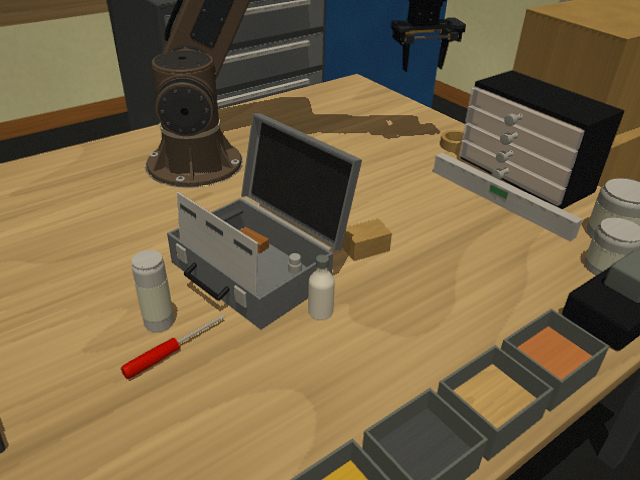

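View pics/top0.png

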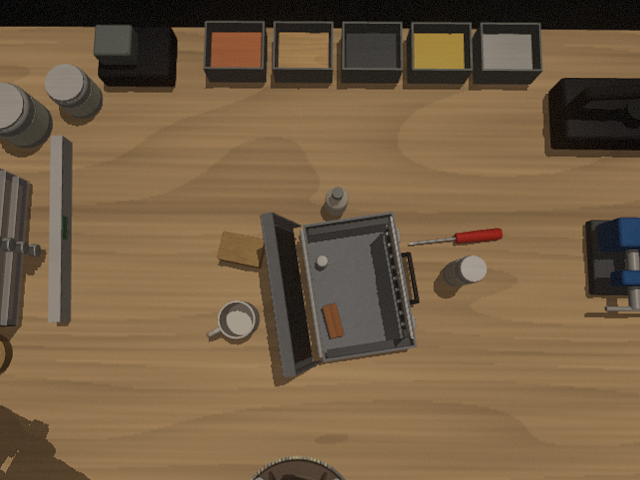

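The views agree. The case is centred near (484, -124) with a yaw of about 9.2°. The panel stands upright (pixels (180,200)–(255,285) in scene), and the lid leans outward behind it. The spray can is in front of the case, with about 100 mm of room. The mug and screws box are behind it. Next I'll write a planner that turns waypoints in case coordinates into tool increments.

```bash
cat >> h.py <<'E'
C=np.array([483.7,-123.7,0]); YAW=np.radians(9.2)
Rk=R.from_euler('z',YAW).as_matrix()
Rt=R.from_euler('xyz',[-np.pi/2,0,YAW-np.pi/2]).as_matrix()   # tool x=-case y, y=down, z=case x
def loc(p): return Rk.T@(np.array(p)-C)
def plan(wps,step=60,turn=10.):
    """wps: case-frame points; prints rows [shift cm],[turn deg]"""
    p,M,s=toolpose(); print('local',np.round(loc(p),1))
    for w in wps:
        w=Rk@np.array(w,float)+C; n=int(np.ceil(np.linalg.norm(w-p)/step))
        for i in range(n):
            d=M.T@(w-p)/(n-i)
            rv=R.from_matrix(M.T@Rt).as_rotvec(degrees=True); a=np.linalg.norm(rv)
            if a>turn: rv=rv*turn/a
            print(np.round(d/10,1).tolist(),np.round(rv,1).tolist())
            p=p+M@d; M=M@R.from_rotvec(rv,degrees=True).as_matrix()
E
python3 - <<'E'
from h import *
plan([[60,480,340],[60,0,340],[30,-135,340]])
E
```

```text
local [-128.2  730.5  214.7]
[4.9, -2.1, -1.9] [-0.0, 10.0, -0.0]
[5.1, -2.1, -1.0] [-0.0, 10.0, -0.0]
[5.2, -2.1, -0.1] [-0.0, 10.0, -0.0]
[5.2, -2.1, 0.8] [-0.0, 10.0, -0.0]
[4.9, -2.1, 1.7] [-0.0, 10.0, -0.0]
[4.6, -2.1, 2.5] [-0.0, 8.2, -0.0]
[5.3, 0.0, -0.0] [-0.0, -0.0, 0.0]
[5.3, 0.0, -0.0] [0.0, -0.0, 0.0]
[5.3, 0.0, -0.0] [0.0, -0.0, 0.0]
[5.3, 0.0, 0.0] [0.0, -0.0, 0.0]
[5.3, 0.0, 0.0] [0.0, -0.0, 0.0]
[5.3, 0.0, 0.0] [0.0, -0.0, 0.0]
[5.3, 0.0, -0.0] [0.0, -0.0, 0.0]
[5.3, 0.0, -0.0] [0.0, -0.0, 0.0]
[5.3, 0.0, -0.0] [0.0, -0.0, 0.0]
[4.5, -0.0, -1.0] [0.0, -0.0, 0.0]
[4.5, -0.0, -1.0] [0.0, -0.0, 0.0]
[4.5, -0.0, -1.0] [0.0, -0.0, 0.0]
```

Request:
apply_moves(increments=[[[4.9,-2.5,-1.9],[0,10,0],0],[[5.1,-2.5,-1.0],[0,10,0],0],[[5.2,-2.5,0],[0,10,0],0],[[5.2,-2.5,0.8],[0,10,0],0],[[4.9,-2.5,1.7],[0,10,0],0]])

```text
t: 1.92
eef_pos: [430.7, 392.3, 341.3]
tcp_rot: [-1.573, -0.002, -1.288]
ft_force: [-0.1, -0.3, -0.3]
opening: 0.534
```

Run:
```python
from h import *
plan([[60,100,350],[40,-135,345]])
```

```text
local [ 30.2 517.9 341.3]
[6.0, -0.1, -0.3] [0.1, 7.0, 0.1]
[6.0, -0.1, 0.4] [-0.0, -0.0, -0.0]
[6.0, -0.1, 0.4] [-0.0, -0.0, 0.0]
[6.0, -0.1, 0.4] [-0.0, -0.0, 0.0]
[6.0, -0.1, 0.4] [-0.0, -0.0, 0.0]
[6.0, -0.1, 0.4] [-0.0, -0.0, 0.0]
[6.0, -0.1, 0.4] [-0.0, -0.0, 0.0]
[5.9, 0.1, -0.5] [-0.0, -0.0, 0.0]
[5.9, 0.1, -0.5] [-0.0, -0.0, 0.0]
[5.9, 0.1, -0.5] [-0.0, -0.0, 0.0]
[5.9, 0.1, -0.5] [-0.0, -0.0, 0.0]
```

Request:
apply_moves(increments=[[[6,-0.2,-0.3],[0,7,0],0],[[6,-0.1,0.4],[0,0,0],0],[[6,-0.1,0.4],[0,0,0],0],[[6,-0.1,0.4],[0,0,0],0],[[6,-0.1,0.4],[0,0,0],0]])

```text
t: 2.55
eef_pos: [500.0, 90.7, 350.0]
tcp_rot: [-1.568, -0.001, -1.417]
ft_force: [0.3, 0.6, -0.2]
opening: 0.024
```

Request:
apply_moves(increments=[[[6,-0.1,0.4],[0,0,0],0],[[6,-0.1,0.4],[0,0,0],0],[[6,0,-0.4],[0,0,0],0],[[6,0,-0.4],[0,0,0],0],[[6,0,-0.4],[0,0,0],0]])

```text
t: 3.18
eef_pos: [542.1, -216.8, 353.4]
tcp_rot: [-1.566, -0.002, -1.417]
ft_force: [0.4, 0.0, 0.6]
opening: 0.006
```

Run:
```python
from h import *
plan([[30,-138,345]])
p=cam('wrist'); save(p,'w1.png')
for n in 'case panel_edge panel_hinge lid_hinge'.split():
    print(n,[(loc(q[0]).round(1),q) for q in mark(p,n)])
p=cam('top')
for n in 'panel_edge lid_edge lid_hinge'.split():
    print(n,[(loc(q[0]).round(1),q) for q in mark(p,n)])
```

```text
local [  42.8 -101.2  353.4]
[3.7, 0.8, -1.3] [-0.3, -0.4, 0.1]
case [(array([-7.2,  0.1,  1.8]), ([476.6, -124.7, 1.8], 0.77))]
panel_edge [(array([  0.9, -69.9, 169.3]), ([495.8, -192.6, 169.3], 0.97))]
panel_hinge []
lid_hinge [(array([-4. ,  0.4,  1.6]), ([479.7, -123.9, 1.6], 0.48))]
panel_edge []
lid_edge [(array([ -4.8, 169.2, 253.4]), ([451.9, 42.6, 253.4], 0.97))]
lid_hinge [(array([ 0.1, 95.6, 73.7]), ([468.5, -29.3, 73.7], 0.75))]
```

Request:
apply_moves(increments=[[[2.5,3,-1.2],[0,0,0],0],[[0,5.5,-1.2],[0,0,0],0],[[0,5.5,-1],[0,0,0],0],[[0,5,0],[0,0,0],0],[[0,1.2,0],[0,0,0],0]])

```text
t: 4.25
eef_pos: [515.5, -240.3, 149.9]
tcp_rot: [-1.56, -0.007, -1.408]
ft_force: [0.1, 0.6, 1.3]
opening: 0.006
```

Run:
```python
from h import *
p,M,s=toolpose(); print(loc(p).round(1), s['ft_force'])
p=cam('wrist'); save(p,'w2.png')
print([(loc(q[0]).round(1),q) for q in mark(p,'panel_edge')])
```

```text
[  12.8 -120.2  149.9] [0.13943447 0.62530676 1.32792471]
[(array([ -0.4, -69.4, 169.2]), ([494.4, -192.3, 169.2], 0.98))]
```

View pics/w2.png

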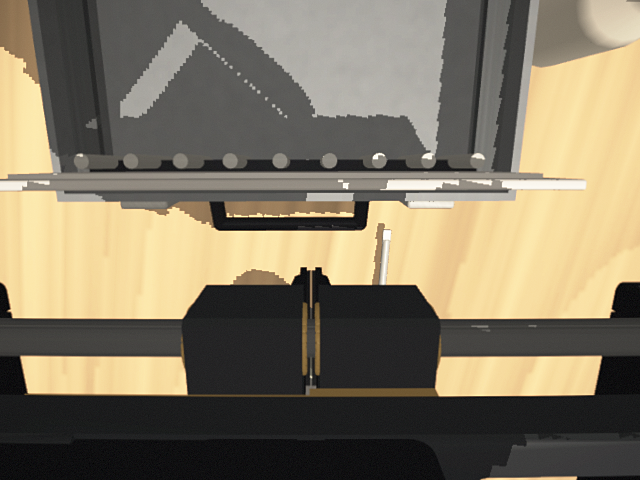

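The closed fingers are in front of the panel: its edge is at row ~185 and the fingers at column ~310, aligned. Now I'll sweep the panel over in an arc.

Request:
apply_moves(increments=[[[-1.3,0,0],[0,0,0],0],[[-1.2,0,0],[0,0,0],0],[[-1.2,0,0],[0,0,0],0],[[-1.2,0.2,0],[0,0,0],0],[[-1.2,0.3,0],[0,0,0],0]])

```text
t: 4.97
eef_pos: [508.1, -177.6, 151.4]
tcp_rot: [-1.551, -0.015, -1.407]
ft_force: [-0.3, -1.7, -1.4]
opening: 0.004
```

Run:
```python
from h import *
p,M,s=toolpose(); print(loc(p).round(1), s['ft_force'])
p=cam('wrist')
print([(loc(q[0]).round(1),q) for q in mark(p,'panel_edge')])
plan([[12,-36,132],[12,-16,113],[12,-3,89],[12,2,63]],15)
```

```text
[ 15.5 -57.1 151.4] [-0.32511014 -1.73069053 -1.37265325]
[(array([ -2.8, -37.2, 162.8]), ([486.9, -160.9, 162.8], 0.89))]
local [ 15.4 -56.6 151.1]
[-1.0, 0.9, -0.2] [-1.1, 0.2, 0.8]
[-1.0, 1.0, -0.2] [0.0, -0.0, -0.0]
[-1.0, 0.9, 0.0] [0.0, -0.0, 0.0]
[-1.0, 0.9, -0.0] [0.0, -0.0, 0.0]
[-0.7, 1.2, -0.0] [0.0, -0.0, 0.0]
[-0.7, 1.2, -0.0] [0.0, -0.0, 0.0]
[-0.3, 1.3, -0.0] [0.0, -0.0, 0.0]
[-0.2, 1.3, -0.0] [0.0, -0.0, 0.0]
```

Request:
apply_moves(increments=[[[-1.0,0.9,-0.1],[-1.1,0.2,0.8],0],[[-1.0,1.1,-0.1],[0,0,0],0],[[-1.0,1.1,0],[0,0,0],0],[[-1.0,1.1,0],[0,0,0],0],[[-0.7,1.2,0],[0,0,0],0]])

```text
t: 5.7
eef_pos: [498.4, -128.6, 93.4]
tcp_rot: [-1.571, 0.001, -1.411]
ft_force: [0.4, -1.3, 0.9]
opening: 0.001
```

Run:
```python
from h import *
p,M,s=toolpose(); print(loc(p).round(1), s['ft_force'])
p=cam('wrist')
print([(loc(q[0]).round(1),q) for q in mark(p,'panel_edge')])
plan([[12,-3,89],[12,2,63]],13)
```

```text
[13.8 -7.2 93.4] [ 0.37655805 -1.27370604  0.87534932]
[(array([ 1.3, 32.4, 98. ]), ([479.8, -91.5, 98.0], 0.96))]
local [13.1 -6.8 92.8]
[-0.4, 0.4, -0.1] [0.1, -0.0, -0.1]
[-0.2, 0.9, -0.0] [0.0, -0.0, -0.0]
[-0.2, 0.9, -0.0] [0.0, 0.0, 0.0]
[-0.2, 0.9, -0.0] [0.0, 0.0, 0.0]
```

Request:
apply_moves(increments=[[[-0.4,0.8,0],[0,0,0],0],[[-0.3,0.8,0],[0,0,0],0],[[-0.1,0.7,0],[0,0,0],0],[[-0.1,0.5,0],[0,0,0],0],[[0,0.3,0],[0,0,0],0]])

```text
t: 6.42
eef_pos: [496.8, -119.2, 61.4]
tcp_rot: [-1.572, 0.002, -1.411]
ft_force: [-11.1, 5.2, 53.3]
opening: 0.007
```

Request:
apply_moves(increments=[[[0,0.2,0],[0,0,0],0],[[0,0.2,0],[0,0,0],0],[[0,0.2,0],[0,0,0],0],[[0,0,0],[0,0,0],0],[[0,0,0],[0,0,0],0]])

```text
t: 7.05
eef_pos: [496.7, -119.2, 62.7]
tcp_rot: [-1.567, -0.001, -1.411]
ft_force: [-0.1, -0.1, 0.1]
opening: 0.0
```

Run:
```python
from h import *
p,M,s=toolpose(); print(loc(p).round(1), s['ft_force'])
p=cam('wrist'); save(p,'w3.png')
print([(loc(q[0]).round(1),q) for q in mark(p,'panel_edge')])
```

```text
[13.5  2.4 62.7] [-0.14891319 -0.0906462   0.14974119]
[(array([ 2.6, 41.6, 58.3]), ([479.6, -82.2, 58.3], 0.76))]
```

Request:
apply_moves(increments=[[[0,-4,0],[0,0,0],0],[[0,-6,0],[0,0,0],0],[[0,-6,0.5],[0,0,0],0],[[0,-6,0.5],[0,0,0],0],[[0,-6,0.5],[0,0,0],0]])

```text
t: 7.78
eef_pos: [509.9, -116.6, 345.1]
tcp_rot: [-1.578, 0.006, -1.412]
ft_force: [0.5, -0.2, -0.1]
opening: 0.003
```

Run:
```python
from h import *
p=cam('wrist'); save(p,'w4.png')
print([(loc(q[0]).round(1),q) for q in mark(p,'panel_edge')+mark(p,'panel_hinge')])
plan([[40,0,355],[40,220,355]])
```

```text
[(array([-0.8, 39.7, 57.8]), ([476.6, -84.6, 57.8], 0.68)), (array([ -0.1, -75.8,  55.2]), ([495.7, -198.5, 55.2], 0.66))]
local [ 27.9   2.3 345.6]
[0.2, -0.9, 1.2] [0.2, -0.1, -0.2]
[-5.5, -0.0, 0.0] [0.0, -0.0, -0.0]
[-5.5, -0.0, 0.0] [-0.0, -0.0, 0.0]
[-5.5, -0.0, 0.0] [-0.0, -0.0, 0.0]
[-5.5, -0.0, 0.0] [-0.0, -0.0, 0.0]
```

View pics/w4.png

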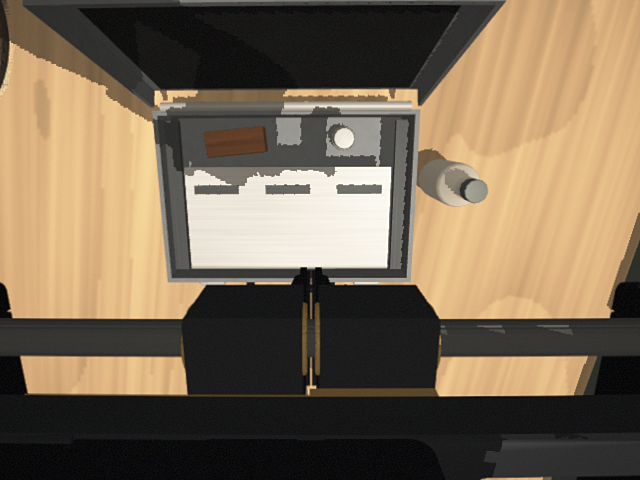

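The panel lies flat: it's the light sheet at rows 168–268, with the pad at (235,140) and the socket at (344,137) undisturbed. Next I'll cross over the lid to its outer side.

Request:
apply_moves(increments=[[[0,-0.9,1],[0,0,0],0],[[-5.5,-0.2,0],[0,0,0],0],[[-5.5,0,0],[0,0,0],0],[[-5.5,0,0],[0,0,0],0],[[-5.5,0,0],[0,0,0],0]])

```text
t: 8.55
eef_pos: [484.2, 104.8, 349.3]
tcp_rot: [-1.587, 0.007, -1.418]
ft_force: [0.6, 0.6, 0.1]
opening: 0.007
```

Run:
```python
from h import *
plan([[40,220,355],[40,215,225]])
p=cam('top')
print([(loc(q[0]).round(1),q) for q in mark(p,'lid_edge')])
p=cam('scene'); save(p,'s5.png')
print([(loc(q[0]).round(1),q) for q in mark(p,'lid_edge')])
```

```text
local [ 37.1 225.5 349.3]
[0.5, -0.6, 0.3] [0.9, -0.5, -0.4]
[0.2, 4.3, -0.0] [0.0, -0.0, 0.0]
[0.2, 4.3, -0.0] [0.0, -0.0, 0.0]
[0.2, 4.3, -0.0] [0.0, -0.0, 0.0]
[(array([ -3. , 170.7, 255. ]), ([453.5, 44.3, 255.0], 0.76))]
[(array([ -0.9, 170.2, 253.6]), ([455.6, 44.2, 253.6], 0.61))]
```

View pics/s5.png

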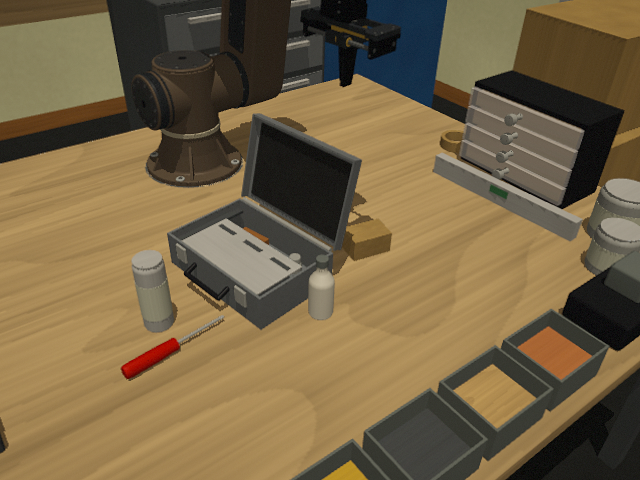

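Request:
apply_moves(increments=[[[0.5,2.3,0.2],[0.9,-0.5,-0.4],0],[[0.3,3,0],[0,0,0],0],[[0.2,3,0],[0,0,0],0],[[0.2,2.5,0],[0,0,0],0],[[0.2,0.2,0],[0,0,0],0]])

```text
t: 9.38
eef_pos: [488.6, 83.8, 232.8]
tcp_rot: [-1.576, -0.001, -1.413]
ft_force: [-0.2, -0.9, 0.7]
opening: 0.002
```

Run:
```python
from h import *
p,M,s=toolpose(); print(s['ft_force'])
plan([[40,130,240],[40,85,241],[40,37,227]],16)
```

```text
[-0.24789    -0.85611735  0.65341505]
local [ 38.  204.1 232.8]
[1.5, -0.1, 0.0] [0.3, -0.2, 0.1]
[1.5, -0.1, 0.0] [0.0, -0.0, 0.0]
[1.5, -0.1, 0.0] [0.0, 0.0, -0.0]
[1.5, -0.1, 0.0] [-0.0, 0.0, 0.0]
[1.5, -0.1, 0.0] [-0.0, 0.0, 0.0]
[1.5, -0.0, 0.0] [-0.0, 0.0, 0.0]
[1.5, -0.0, 0.0] [-0.0, 0.0, 0.0]
[1.5, -0.0, -0.0] [-0.0, 0.0, 0.0]
[1.2, 0.4, 0.0] [-0.0, 0.0, 0.0]
[1.2, 0.4, -0.0] [-0.0, 0.0, 0.0]
[1.2, 0.4, -0.0] [-0.0, 0.0, 0.0]
[1.2, 0.4, -0.0] [-0.0, 0.0, 0.0]
```

Request:
apply_moves(increments=[[[1.3,-0.1,0],[0,0,0],0],[[1.3,-0.1,0],[0,0,0],0],[[1.2,-0.1,0],[0,0,0],0],[[1.2,-0.1,0],[0,0,0],0],[[1.2,-0.1,0],[0,0,0],0]])

```text
t: 10.0
eef_pos: [500.3, 18.5, 242.6]
tcp_rot: [-1.569, 0.001, -1.416]
ft_force: [-1.1, 4.2, 3.5]
opening: 0.009
```

Run:
```python
from h import *
p,M,s=toolpose(); print(loc(p).round(1),s['ft_force'])
p=cam('top')
print([(loc(q[0]).round(1),q) for q in mark(p,'lid_edge')])
```

```text
[ 39.1 137.7 242.6] [-1.12262096  4.23176041  3.47429984]
[(array([182.7,  18.6,  -1.3]), ([661.1, -76.1, -1.3], 0.25))]
```

Request:
apply_moves(increments=[[[1.1,0.1,0],[0,0,0],0],[[1.1,0.1,0],[0,0,0],0],[[1.1,0.1,0],[0,0,0],0],[[1.1,0.1,0],[0,0,0],0],[[1.1,0.1,0],[0,0,0],0]])

```text
t: 10.72
eef_pos: [509.6, -38.9, 237.7]
tcp_rot: [-1.568, 0.001, -1.416]
ft_force: [0.5, 5.4, -0.3]
opening: 0.002
```

Run:
```python
from h import *
p,M,s=toolpose(); print(loc(p).round(1),s['ft_force'])
p=cam('scene')
print([(loc(q[0]).round(1),q) for q in mark(p,'lid_edge')])
plan([[40,37,227],[40,-5,200],[40,-37,162]],12)
```

```text
[ 39.1  79.6 237.7] [ 0.52346444  5.39327861 -0.3383804 ]
[(array([ -6.9,  59. , 264.7]), ([467.5, -66.6, 264.7], 0.6))]
local [ 39.   79.  237.5]
[1.1, 0.3, 0.0] [-0.1, -0.4, -0.0]
[1.1, 0.3, 0.0] [0.0, -0.0, 0.0]
[1.1, 0.3, 0.0] [0.0, -0.0, 0.0]
[1.1, 0.3, 0.0] [0.0, -0.0, 0.0]
[0.8, 0.5, -0.0] [0.0, -0.0, 0.0]
[0.8, 0.5, 0.0] [0.0, -0.0, 0.0]
[0.8, 0.5, 0.0] [0.0, -0.0, 0.0]
[0.8, 0.5, 0.0] [0.0, -0.0, 0.0]
[0.8, 0.5, 0.0] [0.0, -0.0, 0.0]
[0.6, 0.8, -0.0] [0.0, -0.0, 0.0]
[0.6, 0.8, -0.0] [0.0, -0.0, 0.0]
[0.6, 0.8, 0.0] [0.0, -0.0, 0.0]
[0.6, 0.8, 0.0] [0.0, -0.0, 0.0]
[0.6, 0.8, 0.0] [0.0, -0.0, 0.0]
```

Request:
apply_moves(increments=[[[1.1,0.3,0],[0,0,0],0],[[1.1,0.3,0],[0,0,0],0],[[1.1,0.3,0],[0,0,0],0],[[1.0,0.4,0],[0,0,0],0],[[0.8,0.5,0],[0,0,0],0]])

```text
t: 11.45
eef_pos: [517.8, -92.9, 218.1]
tcp_rot: [-1.569, 0.0, -1.416]
ft_force: [-0.6, 1.1, 3.3]
opening: 0.007
```

Run:
```python
from h import *
p,M,s=toolpose(); print(loc(p).round(1),s['ft_force'])
p=cam('scene')
print([(loc(q[0]).round(1),q) for q in mark(p,'lid_edge')])
plan([[40,-5,200],[40,-37,162]],10)
```

```text
[ 38.6  24.9 218.1] [-0.62636649  1.08908316  3.30571513]
[(array([ -4.7,  -3.5, 237.3]), ([479.6, -127.9, 237.3], 0.75))]
local [ 38.3  24.8 217.7]
[0.7, 0.4, 0.0] [-0.1, -0.4, -0.0]
[0.7, 0.4, 0.0] [-0.0, -0.0, 0.0]
[0.7, 0.4, 0.0] [-0.0, -0.0, 0.0]
[0.7, 0.4, 0.0] [-0.0, -0.0, 0.0]
[0.6, 0.8, -0.0] [-0.0, -0.0, 0.0]
[0.6, 0.8, -0.0] [-0.0, -0.0, 0.0]
[0.6, 0.8, 0.0] [0.0, -0.0, 0.0]
[0.6, 0.8, 0.0] [-0.0, -0.0, -0.0]
[0.6, 0.8, 0.0] [0.0, -0.0, 0.0]
```

Request:
apply_moves(increments=[[[0.7,0.4,0],[0,0,0],0],[[0.7,0.5,0],[0,0,0],0],[[0.7,0.5,0],[0,0,0],0],[[0.6,0.6,0],[0,0,0],0],[[0.6,0.7,0],[0,0,0],0]])

```text
t: 12.18
eef_pos: [523.2, -127.6, 189.5]
tcp_rot: [-1.569, -0.001, -1.416]
ft_force: [0.2, 0.9, 2.3]
opening: 0.008
```

Run:
```python
from h import *
p,M,s=toolpose(); print(loc(p).round(1),s['ft_force'])
p=cam('scene')
print([(loc(q[0]).round(1),q) for q in mark(p,'lid_edge')])
plan([[40,-37,162],[40,-52,132],[40,-60,110]],8)
```

```text
[ 38.3 -10.2 189.5] [0.21735652 0.90473912 2.33003052]
[(array([ -4.4, -42.2, 205.3]), ([486.1, -166.1, 205.3], 0.59))]
local [ 38.  -10.1 188.9]
[0.5, 0.5, 0.0] [-0.0, -0.4, -0.0]
[0.5, 0.5, 0.0] [0.0, -0.0, -0.0]
[0.5, 0.5, 0.0] [0.0, -0.0, 0.0]
[0.5, 0.5, 0.0] [0.0, -0.0, -0.0]
[0.5, 0.5, 0.0] [0.0, -0.0, 0.0]
[0.3, 0.6, -0.0] [0.0, -0.0, 0.0]
[0.3, 0.6, 0.0] [0.0, -0.0, 0.0]
[0.3, 0.6, 0.0] [0.0, -0.0, 0.0]
[0.3, 0.6, 0.0] [0.0, -0.0, 0.0]
[0.3, 0.6, 0.0] [0.0, -0.0, 0.0]
[0.3, 0.7, 0.0] [0.0, -0.0, 0.0]
[0.3, 0.7, -0.0] [0.0, -0.0, 0.0]
[0.3, 0.7, 0.0] [0.0, -0.0, 0.0]
```

Request:
apply_moves(increments=[[[0.5,0.6,0],[0,0,0],0],[[0.5,0.6,0],[0,0,0],0],[[0.4,0.6,0],[0,0,0],0],[[0.4,0.6,0],[0,0,0],0],[[0.4,0.6,0],[0,0,0],0]])

```text
t: 12.9
eef_pos: [526.6, -150.7, 157.3]
tcp_rot: [-1.57, -0.0, -1.416]
ft_force: [0.6, 1.8, 0.7]
opening: 0.008
```

Request:
apply_moves(increments=[[[0.3,0.5,0],[0,0,0],0],[[0.3,0.5,0],[0,0,0],0],[[0.3,0.5,0],[0,0,0],0],[[0.2,0.4,0],[0,0,0],0],[[0.2,0.4,0],[0,0,0],0]])

```text
t: 13.52
eef_pos: [528.4, -164.0, 132.2]
tcp_rot: [-1.571, 0.001, -1.416]
ft_force: [-0.0, 1.4, 0.6]
opening: 0.005
```

Run:
```python
from h import *
p,M,s=toolpose(); print(loc(p).round(1),s['ft_force'])
p=cam('scene')
print([(loc(q[0]).round(1),q) for q in mark(p,'lid_edge')])
```

```text
[ 37.7 -47.  132.2] [-0.04026391  1.39546739  0.57092459]
[(array([ -6.1, -83.9, 134.9]), ([491.1, -207.5, 134.9], 0.63))]
```

Request:
apply_moves(increments=[[[0.2,0.35,0],[0,0,0],0],[[0.1,0.35,0],[0,0,0],0],[[0.1,0.3,0],[0,0,0],0],[[0.1,0.3,0],[0,0,0],0],[[0.1,0.3,0],[0,0,0],0]])

```text
t: 14.25
eef_pos: [529.4, -170.3, 115.3]
tcp_rot: [-1.571, 0.001, -1.416]
ft_force: [0.1, 1.3, 1.0]
opening: 0.003
```

Request:
apply_moves(increments=[[[0,0.2,0],[0,0,0],0],[[0,0.2,0],[0,0,0],0],[[0,0.15,0],[0,0,0],0],[[0,0.15,0],[0,0,0],0],[[0,0.15,0],[0,0,0],0]])

```text
t: 14.88
eef_pos: [529.8, -171.0, 106.4]
tcp_rot: [-1.57, -0.001, -1.416]
ft_force: [-0.1, -1.6, 1.0]
opening: 0.005
```

Request:
apply_moves(increments=[[[0,0.12,0],[0,0,0],0],[[0,0.12,0],[0,0,0],0],[[0,0.12,0],[0,0,0],0],[[0,0.12,0],[0,0,0],0],[[0,0.12,0],[0,0,0],0]])

```text
t: 15.5
eef_pos: [529.9, -171.0, 100.1]
tcp_rot: [-1.57, -0.001, -1.416]
ft_force: [-2.6, -0.0, 14.7]
opening: 0.008
```

Request:
apply_moves(increments=[[[0,0.1,0],[0,0,0],0],[[0,0.1,0],[0,0,0],0],[[0,0.1,0],[0,0,0],0],[[0,0.1,0],[0,0,0],0],[[0,0.1,0],[0,0,0],0]])

```text
t: 16.12
eef_pos: [529.9, -171.0, 100.1]
tcp_rot: [-1.567, -0.003, -1.416]
ft_force: [-4.1, -0.4, 13.5]
opening: 0.004
```

Request:
apply_moves(increments=[[[0,0.2,0],[0,0,0],0],[[0,0.2,0],[0,0,0],0],[[0,0.2,0],[0,0,0],0],[[0,0,0],[0,0,0],0],[[0,-0.1,0],[0,0,0],0]])

```text
t: 16.75
eef_pos: [529.8, -170.8, 101.6]
tcp_rot: [-1.564, -0.005, -1.415]
ft_force: [0.4, -0.6, 0.1]
opening: 0.004
```

Request:
apply_moves(increments=[[[0,-0.5,0],[0,0,0],0],[[0,-2,0],[0,0,0],0],[[0,-5,0],[0,0,0],0],[[0,-6,0],[0,0,0],0],[[0,-6,0],[0,0,0],0]])

```text
t: 17.38
eef_pos: [527.1, -169.4, 297.6]
tcp_rot: [-1.573, 0.002, -1.415]
ft_force: [1.4, -0.7, 0.2]
opening: 0.005
```

Run:
```python
from h import *
p,M,s=toolpose(); print(loc(p).round(1),s['ft_force'],s['t'])
p=cam('scene'); save(p,'s6.png')
for n in 'lid_edge lid_hinge glue spray driver screws'.split(): print(n,[(loc(q[0]).round(1),q) for q in mark(p,n)])
p=cam('top'); print([(loc(q[0]).round(1),q) for q in mark(p,'lid_edge')+mark(p,'mug')])
```

```text
[ 35.5 -52.  297.6] [ 1.44584065 -0.72545515  0.20325945] 17.375
lid_edge [(array([ -4. , -92.5,  98.8]), ([494.5, -215.7, 98.8], 0.91))]
lid_hinge [(array([-3.7, 98.5, 77.2]), ([464.3, -27.1, 77.2], 0.82))]
glue [(array([179.8,  14. ,   1.1]), ([658.9, -81.1, 1.1], 0.77))]
spray [(array([ -11.1, -213.2,   -2.4]), ([506.8, -335.9, -2.4], 0.65))]
driver [(array([  65.9, -225.9,    0.7]), ([584.9, -336.2, 0.7], 0.77))]
screws [(array([108.1, 235.2,  -3.7]), ([552.8, 125.8, -3.7], 0.9))]
[]
```

View pics/s6.png

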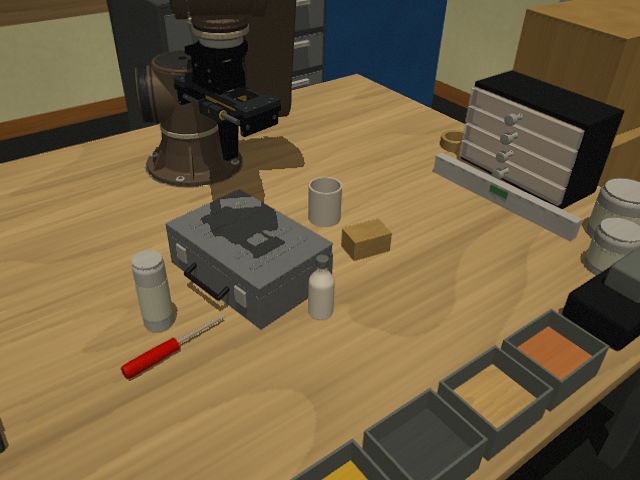

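The lid is flush on the case (170–332, 195–320), nothing around it has moved, and the arm is clear. I'm handing the job in.

```bash
python3 -c "
from h import *
print(env.job_done())"
```

```text
the job is handed in; nothing more can be done
None
```

The panel is folded flat inside the case and the lid is shut over it. I handed the job in at about 17.5 s of the 48 s allowed; it reports no verdict.

- **Panel:** I pushed it over from the front with the closed fingertips until the fingers reached 62.7 mm, about where its face lies when flat. A wrist picture showed it flat, with the socket and sanding block still in place. The contact with its stop was firmer than I intended, with a brief 53 N reading (limit 120 N).
- **Lid:** I swung it over from its outer side, slowing to about 10 mm/s at the end, and pressed it onto its stop. The fingertips stopped at 100.1 mm, which matches the 100 mm shut height, with about 14 N on them. The highest reading I saw on the lid was 14.7 N. Readings come only at the end of each call, and none fell during the final firmer press.
- **Last checks:** With the arm clear at about 298 mm, the network put the lid edge at 98.8 mm. It found the glue, spray can, screwdriver and screws box within its usual error of where they started. The last scene picture shows the case flush and everything in place.
- **Not confirmed:** The final top-camera calls found neither the lid edge nor the mug, because the arm was probably in the way. I checked the mug only by eye in the scene picture. The socket and block couldn't be checked again once the lid was shut.

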